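# Press the glued blank level with the hand tamper

## Task

Take the hand tamper that lies on its rest and, holding it upright by its handle with its flat foot in the middle of the blank on the hand press, push squarely down until the sprung plate bottoms out level; keep it down for two seconds. Then stand the tamper upright on its foot in the middle of the cork mat and let go. Leave the tape roll, the sanding block and the tape measure where they are.

Things in the scene. Friction and masses are not known exactly. Their poses are not given: they have to be found in the camera images.
- tamper: Hand tamper, 0.45 to 0.7 kg, mostly in its flat steel foot 90x90x18 mm; square wooden handle 30x30 mm from 24 to 128 mm above the foot's underside. Origin: centre of the underside; z up the handle, x and y square to the sides. Starts on its side on the rest, z level. Set on a foot edge and leaning under 60 degrees from upright, it tips upright onto its foot when let go.
- rest: Fixed plywood board 160x110x6 mm. Origin: centre of its underside; x is where the lying tamper's handle points, away from the robot. The foot's edge stands at x = -65 to -47 mm; the handle's end lies in a saddle at x = 38 to 60 mm (52 mm wide, 50 high). The handle's axis is level, 51 mm above the bench, and free to be gripped from above at x = -35 to +30 mm.
- press: Hand press, fixed: wooden base 150x150x24 mm, carrying the sprung plate. Origin: centre of the base's underside, on the bench, z up, x and y square to its sides.
- ram (a joint): How far the sprung plate is pressed down (m): 0 when up, 0.015 when it bottoms out on its stops. Spring: about 6 N to start it moving, about 14 N at the bottom; it rises again when let go. The tamper's own weight does not press it home.
- plate: Sprung plate: plywood 120x120x12 mm on four coil springs, with a dark wood blank 100x100x8 mm fixed on it. Origin: centre of the plywood's underside, 44 mm above the bench when up. It can rock softly to any side by up to 0.12 rad and stands about 0.06 rad out of level until something flat presses it level.
- plate_top (a point): Centre of the blank's top face, where to press: about 64 mm above the bench when up, 49 mm when bottomed out. z is square to the face; x and y along the sides of the blank.
- mat: Square cork mat 140x140x4 mm, fixed flat on the bench. Origin: centre of its underside; x and y along its sides.
- masking_tape: Bystander: tape roll lying flat, 109 mm across, 24 mm high. Origin: centre of its underside.
- sanding_block: Bystander: wooden sanding block, 63x112x29 mm. Origin: centre of its underside.
- tape_measure: Bystander: tape measure standing on edge, 36x83x63 mm. Origin: centre of its underside.
There are look-alikes about, which are no part of the job. Of the things shaped like the mat, the cork one is meant. What is shaped like the tamper but blue is not meant.

How it is judged:
On the way:
1. The plate is bottomed out and level under the tamper's foot, the tamper held upright in its middle, for a good second (value of joint ram above 0.0132 m and angle between plate_top's own z axis and vertical below 0.04 rad and angle between tamper's own z axis and vertical below 0.05 rad and horizontal distance between tamper and plate_top below 0.02 m and contact force between tamper and plate above 3 N and contact force between the fingers and tamper above 1 N), for 1.2 s.
At the end, for the whole second after the job is handed in: The tamper stands upright (within 0.05 rad) and at rest on its foot on the cork mat, its centre within 35 mm of the mat's, let go; the plate has sprung back up (within 2 mm) (angle between tamper's own z axis and vertical below 0.05 rad and horizontal distance between tamper and mat below 0.035 m and height (world z) of tamper below 0.009 m and linear speed of tamper below 0.02 m/s and value of joint ram below 0.002 m); the robot touches nothing.
It fails at once if the tape roll, the sanding block or the tape measure is moved more than 20 mm (distance of any of masking_tape, sanding_block, tape_measure from where it was at the start of the episode above 0.02 m).
It also fails if it takes over 67 s, if anything falls off the work surface, if the arm or the gripper's body presses on something with over 40 N, if the wrist force passes 120 N, or if a joint passes its speed limit or range.

## Robot

A 6-joint arm with a two-finger parallel gripper is mounted at the origin on a cart in front of the work surface, level with it; the furniture and walls round the work are solid. World frame = base frame: x ahead of the robot, y to its left, z up, the work surface at z = 0. Lengths are in m, angles in rad, forces in N, time in s.
With the tool pointing down it reaches from about 0.375 to 0.9 m from the base axis. Payload 3.1 kg.
Tool frame: the origin (TCP) lies at the centre of the arm's flange, where the gripper is bolted on; the fingertips stand 173 mm ahead of it and the grasp point (between the pads) lies 155 mm ahead of it; z points along the fingers, y is the line along which they close (so a half turn about z gives the same grasp; the last joint's range is limited). The gripper opens to 85 mm and grips with 20 to 120 N. Pads are 22 mm wide; open, the fingers measure 114 mm over their backs; the gripper's body (76 mm by 85 mm) begins 54 mm behind the grasp point. The pads swing forward as they close: fully open they stand 13 mm farther back than shut.
Start: joints at [1.107, 0.527, 1.433, -0, 1.181, -0.178], TCP at [0.176, 0.6, 0.405] pointing down, gripper open.
Joint ranges: [-3.08, 3.08], [-0.75, 2.2], [0.22, 2.44], [-1.43, 4.57], [0, 2.65], [-2.85, 2.85]. Speed limits (rad/s): [2.79, 2.79, 3.14, 3.14, 3.14, 3.14].

## Interface

Orientations are given as a unit quaternion [x, y, z, w].
In Python, from station import * gives the robot as it stands.
- The arm moves only by the shell command python3 -m jog 'ROWS' [OPENING] [FORCE]. ROWS is a JSON object of lists of equal length, an entry for each row: "linear": the shift along the world's x, y, z in mm, a list of three; "turn": the turn about the world's z in units of 5 degrees (1.0 is 5 degrees). A call has 1 to 12 rows; each row shifts and turns the commanded pose from where the row before left it; what a row does not reach is not made up. A row lasts 1/8 s, in which the tool goes at most 62.5 mm and 10.7 degrees, less where a joint would pass 70% of its speed; a pose out of reach is approached as far as the arm can. A call is refused whole if a number of a shift passes 62.5 or a number of a turn 1, either way. A call with a gripper value outside its range is refused whole. OPENING is the opening, from 0 (shut) to 1 (fully open), set as the call begins (- or left out, the last holds). The fingers move at their own pace and stop on an object; FORCE is the grip in N (left out, the last holds). Time passes only in rows, so rows that do not move let the fingers close. It gives the time, the measured TCP pose, the force, the opening and the grip force at its end, in the units of the state.
- sense(): the state, without advancing time (a new reading comes with each control period).
- snapshot(name): name is "scene" or "top" or "wrist"; returns the picture (384x512x3 uint8, red, green, blue); there is no depth.
- get_calibration(name): a dict with "fx", "fy", "cx", "cy" (pixels), "world_to_cam" (4x4, takes a point from world to camera coordinates). Camera axes: x right, y down, z forward; pixel columns grow to the right and rows downward; lengths in m; the calibration is good to about 2 mm. A picture is of the moment at which its call begins: read the wrist's pose just before it. get_calibration takes no time and is no camera call; for the wrist camera it gives the pose at the moment of the call.
- sign_off(): hands the job in; it is judged then, once.
The state is a dict: "t": time; "q": joint angles; "qd": joint speeds; "tau": joint torques, N m; "tcp_pos": TCP position; "tool_rot": TCP orientation; "force": force on the tool from outside, world axes, zero at the start; "ft_torque": the same for the moment, N m; "finger_gap": opening from 0.0 (shut) to 1.0 (fully open); "gripper_force": force on a finger pad.
Only numpy, scipy, OpenCV 4.12 (cv2) and the standard library are available. Lean on these libraries where they do the work, as an engineer would, in place of code of your own. Each camera call takes 0.05 s, during which the arm holds its last target. There are 200 camera calls.

## Working session

There is one attempt and no reset: what is moved stays moved. The work goes in short steps, Python scripts to look and compute and a shell command to move; the robot and the scene stay as the last step left them, time stands still between calls to the robot, and variables do not carry over. Pictures are saved under pics/ and viewed, at most 11 in all, crops included, and the job is handed in when it is done.

```bash
mkdir -p pics; python3 - <<'E'
from station import *
import cv2, numpy as np
for n in ("top","scene"):
    im=snapshot(n); cv2.imwrite(f"pics/{n}0.png",cv2.cvtColor(im,cv2.COLOR_RGB2BGR))
    c=get_calibration(n); print(n,c["fx"],c["cx"],c["cy"],np.round(c["world_to_cam"],3).tolist())
s=sense(); print(s["t"],s["tcp_pos"],s["tool_rot"],s["force"])
E
ls
```

```text
top 346.9299658051584 258.0276863074869 189.54834605115497 [[0.023, -1.0, -0.009, -0.087], [-0.988, -0.022, -0.155, 0.567], [0.155, 0.013, -0.988, 1.146], [0.0, 0.0, 0.0, 1.0]]
scene 372.3219440681573 248.35480204773984 191.91952255187795 [[0.452, 0.892, 0.016, -0.162], [0.733, -0.361, -0.576, -0.41], [-0.508, 0.272, -0.817, 1.592], [0.0, 0.0, 0.0, 1.0]]
0.1 [0.17602928 0.59936765 0.40381662] [ 1.42422354e-01  9.89805468e-01 -9.55346781e-04 -3.10799144e-04] [0.53037004 0.06903051 0.23045248]
pics
```

View pics/top0.png

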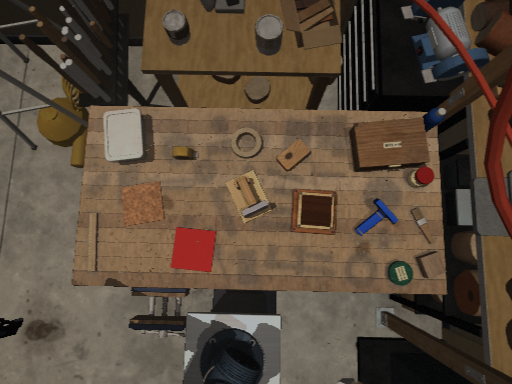

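View pics/scene0.png

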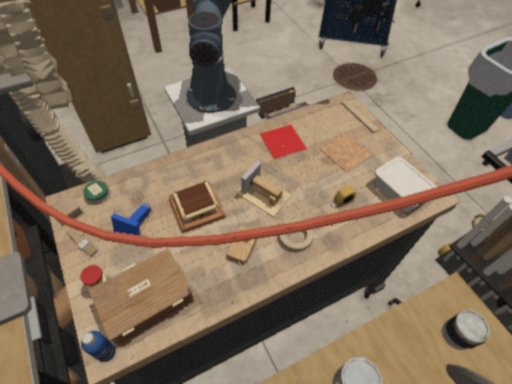

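```bash
cat > h.py <<'E'
from station import *
import cv2, numpy as np
def ray(n,uv,z,c=None):
    "pixel -> world point on plane z"
    c=c or get_calibration(n); W=np.linalg.inv(np.array(c["world_to_cam"]))
    d=W[:3,:3]@[(uv[0]-c["cx"])/c["fx"],(uv[1]-c["cy"])/c["fy"],1]; o=W[:3,3]
    return o+d*(z-o[2])/d[2]
def proj(n,p,c=None):
    c=c or get_calibration(n); q=(np.array(c["world_to_cam"])@np.r_[p,1])[:3]
    return c["fx"]*q[0]/q[2]+c["cx"],c["fy"]*q[1]/q[2]+c["cy"]
def save(n,f):
    im=cv2.cvtColor(snapshot(n),cv2.COLOR_RGB2BGR); cv2.imwrite(f"pics/{f}.png",im); return im
E
python3 - <<'E'
from h import *
im=cv2.imread("pics/top0.png")
hsv=cv2.cvtColor(im,cv2.COLOR_BGR2HSV)
print("hsv cork",hsv[203,143],hsv[195,150],"bench",hsv[230,130],"blank",hsv[210,314],"rest",hsv[213,240],hsv[180,262],"frame",hsv[196,300])
cv2.imwrite("pics/crop1.png",cv2.resize(im[160:250,205:345],None,fx=5.7,fy=5.7,interpolation=cv2.INTER_CUBIC))
# blank: dark region
def rect(m,z,off):
    m=cv2.morphologyEx(m,cv2.MORPH_OPEN,np.ones((3,3)))
    cs,_=cv2.findContours(m,cv2.RETR_EXTERNAL,cv2.CHAIN_APPROX_NONE)
    c=max(cs,key=cv2.contourArea)+np.array(off)
    b=cv2.boxPoints(cv2.minAreaRect(c)); P=np.array([ray("top",p,z)[:2] for p in b])
    print(P.round(3).tolist(),"centre",P.mean(0).round(4),"sides",np.linalg.norm(P[1]-P[0]),np.linalg.norm(P[2]-P[1]),"ang",np.degrees(np.arctan2(*(P[1]-P[0])[::-1])))
rect((hsv[185:240,285:345,2]<85).astype(np.uint8),.064,(285,185))
x0,y0=100,165
s=hsv[y0:240,x0:175].astype(int); 
m=((s[...,0]<14)&(s[...,1]>105)).astype(np.uint8); print(m.sum()); rect(m,.004,(x0,y0))
E
```

```text
hsv cork [ 12 138 139] [ 12 139 130] bench [ 15 107 129] blank [  9 175  51] rest [ 19 112 155] [ 17  84 112] frame [ 17 117 155]
[[0.451, -0.218], [0.552, -0.223], [0.549, -0.321], [0.448, -0.315]] centre [ 0.4998 -0.2692] sides 0.10116060936397596 0.09861266168136827 ang -2.923234338701782
1639
[[0.571, 0.425], [0.599, 0.28], [0.462, 0.248], [0.435, 0.391]] centre [0.517 0.336] sides 0.14757364226715264 0.14064083048657094 ang -79.09488029258038
```

View pics/crop1.png

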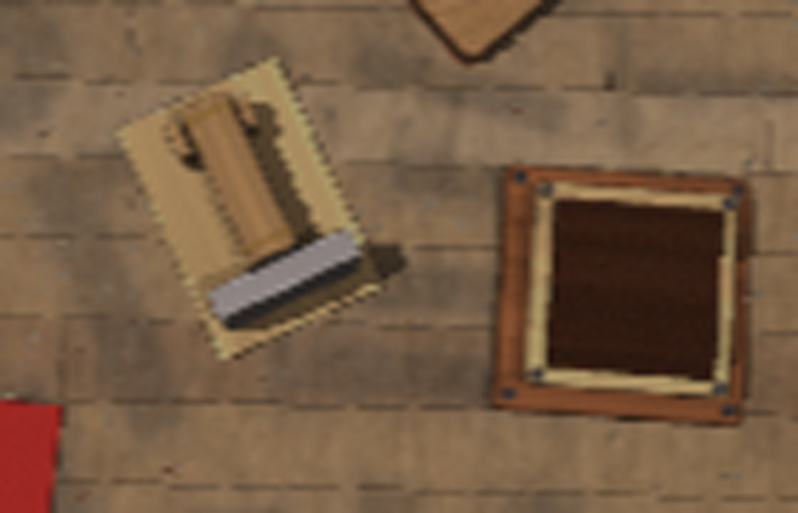

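```bash
python3 - <<'E'
from h import *
f=lambda p:(205+(p[0]+.5)/5.7-.5,160+(p[1]+.5)/5.7-.5)
P=np.array([ray("top",f(p),.006)[:2] for p in [(118,132),(277,58),(385,285),(222,358)]])
c=P.mean(0); d=(P[0]+P[1]-P[2]-P[3])/2; d2=(P[0]+P[3]-P[1]-P[2])/2
print("rest",P.round(3).tolist(),c,np.linalg.norm(d),np.linalg.norm(d2),np.degrees(np.arctan2(d[1],d[0])),np.degrees(np.arctan2(d2[1],d2[0]))-90)
for p,z in [((215,105),.066),((272,250),.066),((212,297),.096),((357,238),.096),((284,268),.096),((190,118),.066),((240,98),.066),((248,255),.066),((295,238),.066)]: print(p,ray("top",f(p),z).round(4))
u=d/np.linalg.norm(d)
print("u",u,"grip x=20,25", c+.02*u,c+.025*u)
s=sense();print(s["q"], s["tool_rot"])
from scipy.spatial.transform import Rotation as R
print(R.from_quat(s["tool_rot"]).as_matrix().round(3))
c=get_calibration("wrist"); print(np.linalg.inv(c["world_to_cam"]).round(3))
E
```

```text
rest [[0.596, 0.043], [0.646, -0.055], [0.504, -0.125], [0.457, -0.026]] [ 0.55095982 -0.04067524] 0.15646644488879155 0.10962388181963306 26.410981596457944 26.064096948762355
(215, 105) [ 0.6034 -0.0205  0.066 ]
(272, 250) [ 0.5176 -0.0566  0.066 ]
(212, 297) [ 0.4865 -0.024   0.096 ]
(357, 238) [ 0.5221 -0.1059  0.096 ]
(284, 268) [ 0.504  -0.0646  0.096 ]
(190, 118) [ 0.5953 -0.0059  0.066 ]
(240, 98) [ 0.608  -0.0352  0.066 ]
(248, 255) [ 0.5143 -0.0426  0.066 ]
(295, 238) [ 0.525  -0.0699  0.066 ]
u [0.89562652 0.44480685] grip x=20,25 [ 0.56887235 -0.0317791 ] [ 0.57335048 -0.02955507]
[ 1.10650082e+00  5.28386330e-01  1.43379444e+00 -1.48995511e-05
  1.18142110e+00 -1.78473113e-01] [ 1.42422354e-01  9.89805468e-01 -9.55346781e-04 -3.10799144e-04]
[[-0.959  0.282 -0.001]
 [ 0.282  0.959 -0.002]
 [ 0.    -0.002 -1.   ]]
[[ 0.283  0.911  0.301  0.099]
 [ 0.959 -0.268 -0.09   0.622]
 [-0.001  0.314 -0.949  0.373]
 [ 0.     0.     0.     1.   ]]
```

```bash
python3 -m jog '{"linear":[[26,-42,-4],[26,-42,-4],[26,-42,-4],[26,-42,-4],[26,-42,-4],[26,-42,-4],[26,-42,-4],[26,-42,-4],[26,-42,-4],[26,-42,-4],[26,-42,-4],[26,-42,-4]],"turn":[0.7,0.7,0.7,0.7,0.7,0.7,0.7,0.7,0.7,0.7,0.6,0.6]}' 1 20
python3 -m jog '{"linear":[[28,-42,-10],[28,-42,-10],[28,-42,-10],[0,0,0],[0,0,0]],"turn":[0,0,0,0,0]}'
python3 - <<'E'
from h import *
s=sense(); print(s["tcp_pos"],s["q"])
im=save("wrist","w1"); np.save("w1cal.npy",get_calibration("wrist"),allow_pickle=True)
E
```

```text
t: 1.6
tcp_pos: [0.4888, 0.0941, 0.3564]
tool_rot: [-0.214, 0.977, 0.0, -0.0]
force: [0.3, -0.2, -0.0]
finger_gap: 1.0
gripper_force: 0.0
t: 2.22
tcp_pos: [0.5715, -0.0302, 0.3261]
tool_rot: [-0.213, 0.977, 0.001, -0.001]
force: [-0.1, 0.5, 0.5]
finger_gap: 1.004
gripper_force: 0.0
[ 0.57152787 -0.03020556  0.32612041] [-2.48047087e-01  5.60142258e-01  1.64048390e+00  3.55306080e-04
  9.43358458e-01 -2.24824489e+00]
```

View pics/w1.png

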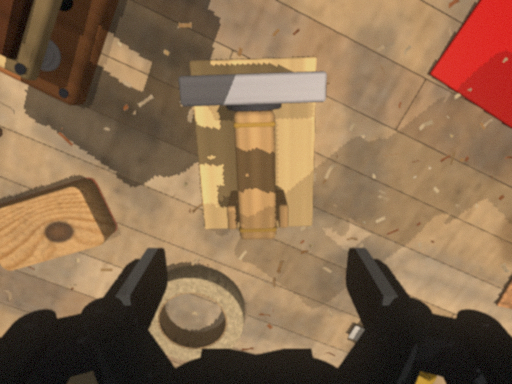

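```bash
python3 - <<'E'
from h import *
c=np.load("w1cal.npy",allow_pickle=True).item()
for p,z in [((254.5,112),.066),((257,232),.066),((238,112),.066),((272,112),.066),((240,232),.066),((275,232),.066),((181,90),.096),((325,87),.096)]: print(p,ray("",p,z,c).round(4))
E
```

```text
(254.5, 112) [ 0.5152 -0.0559  0.066 ]
(257, 232) [ 0.6005 -0.0148  0.066 ]
(238, 112) [ 0.5201 -0.0666  0.066 ]
(272, 112) [ 0.51   -0.0446  0.066 ]
(240, 232) [ 0.6062 -0.0273  0.066 ]
(275, 232) [ 0.5944 -0.0016  0.066 ]
(181, 90) [ 0.5196 -0.1029  0.096 ]
(325, 87) [ 0.4817 -0.0241  0.096 ]
```

```bash
python3 -m jog '{"linear":[[0,1,-30],[0,0,-30],[0,0,-30],[0,0,-20],[0,0,-10],[0,0,0]],"turn":[0.2,0,0,0,0,0]}' 1
python3 -m jog '{"linear":[[0,0,0],[0,0,0],[0,0,0],[0,0,0],[0,0,0],[0,0,0]],"turn":[0,0,0,0,0,0]}' 0 20
python3 -m jog '{"linear":[[0,0,10],[0,0,15],[0,0,20],[0,0,20],[0,0,20],[0,0,20],[0,0,0],[0,0,0]],"turn":[0,0,0,0,0,0,0,0]}'
python3 - <<'E'
from h import *
a=save("wrist","w2"); b=save("scene","s2")[100:260,180:380]
b=cv2.resize(b,(480,384)); cv2.imwrite("pics/c2.png",np.hstack([cv2.resize(a,(320,240)),np.zeros((240,0,3),np.uint8),cv2.resize(b,(300,240))]))
E
```

```text
t: 3.02
tcp_pos: [0.5718, -0.0285, 0.2066]
tool_rot: [-0.222, 0.975, 0.0, -0.0]
force: [0.1, 0.4, 0.3]
finger_gap: 0.998
gripper_force: 0.0
t: 3.78
tcp_pos: [0.5724, -0.0295, 0.2074]
tool_rot: [-0.222, 0.975, -0.0, 0.0]
force: [-0.4, -0.8, 5.1]
finger_gap: 0.349
gripper_force: 21.5
t: 4.78
tcp_pos: [0.5716, -0.0292, 0.3111]
tool_rot: [-0.222, 0.975, 0.0, -0.001]
force: [-0.2, 0.4, -6.9]
finger_gap: 0.347
gripper_force: 26.0
```

View pics/c2.png

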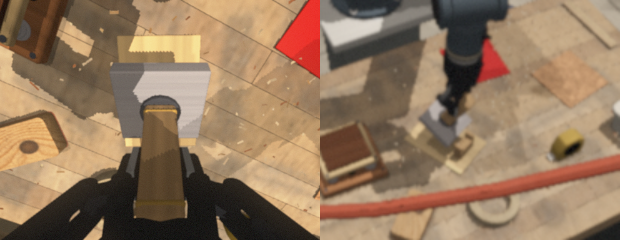

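```bash
python3 - <<'E'
from h import *
u=np.array([.901,.434,0]);v=np.array([-.434,.901,0]);k=np.array([0,0,1.])
s=sense();G=np.array(s["tcp_pos"])-[0,0,.153]
for t in range(0,70,10):
    a=np.radians(t); zt=np.cos(a)*k+np.sin(a)*u; xt=np.cos(a)*u-np.sin(a)*k
    O=G-.09*zt
    P=[proj("wrist",O+.018*zt+i*.045*xt+j*.045*v) for i,j in((-1,-1),(-1,1),(1,-1),(1,1))]
    low=min((O+i*.045*xt)[2] for i in(-1,1))
    print(t,np.array([*P,proj("wrist",O+.024*zt)]).round().astype(int).tolist(),"low",round(low,4))
E
```

```text
0 [[183, 145], [327, 145], [193, 270], [319, 270], [255, 215]] low 0.0676
10 [[178, 128], [332, 127], [193, 249], [318, 249], [255, 199]] low 0.0612
20 [[172, 112], [338, 111], [193, 229], [318, 228], [255, 184]] low 0.0576
30 [[164, 97], [345, 97], [192, 209], [319, 208], [255, 170]] low 0.0572
40 [[155, 85], [355, 84], [190, 189], [320, 189], [255, 156]] low 0.0597
50 [[143, 76], [366, 76], [188, 171], [322, 170], [255, 145]] low 0.0653
60 [[129, 73], [381, 72], [185, 152], [326, 152], [255, 135]] low 0.0736
```

```bash
python3 -m jog '{"linear":[[-15,-6,5],[-25,-10,5],[-30,-12,0],[-30,-12,0],[-20,-8,-5],[-12,-3,-5],[0,0,-15],[0,0,-15],[0,0,-10],[0,0,-5],[0,0,0],[0,0,0]],"turn":[0,0,0,0,0,0,0,0,0,0,0,0]}'
python3 - <<'E'
from h import *
u=np.array([.901,.434,0]);v=np.array([-.434,.901,0]);k=np.array([0,0,1.])
s=sense();G=np.array(s["tcp_pos"])-[0,0,.153]; print(s["force"])
for t in range(0,40,10):
    a=np.radians(t); zt=np.cos(a)*k+np.sin(a)*u; xt=np.cos(a)*u-np.sin(a)*k
    O=G-.09*zt
    P=[proj("wrist",O+.018*zt+i*.045*xt+j*.045*v) for i,j in((-1,-1),(-1,1),(1,-1),(1,1))]
    print(t,np.array(P).round().astype(int).tolist())
save("wrist","w3")
E
```

```text
t: 6.38
tcp_pos: [0.4404, -0.0804, 0.267]
tool_rot: [-0.222, 0.975, -0.0, 0.0]
force: [-1.2, -0.6, -6.3]
finger_gap: 0.352
gripper_force: 26.0
[-1.2397684  -0.64221716 -6.34076099]
0 [[184, 144], [328, 144], [193, 269], [319, 269]]
10 [[179, 127], [333, 126], [194, 248], [319, 248]]
20 [[173, 111], [339, 110], [194, 228], [319, 227]]
30 [[165, 96], [347, 96], [193, 208], [319, 208]]
```

View pics/w3.png

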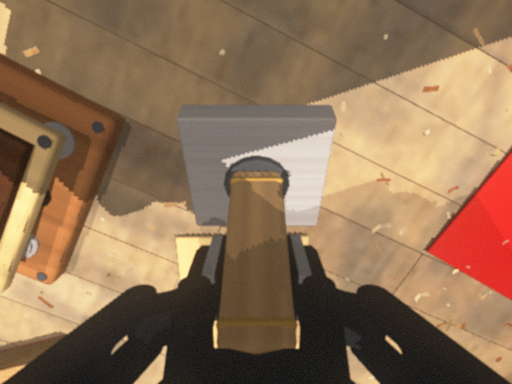

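```bash
python3 -m jog '{"linear":[[0,0,-6],[0,0,-4],[0,0,-2],[0,0,0]],"turn":[0,0,0,0]}'
python3 -m jog '{"linear":[[0,0,-3],[0,0,0]],"turn":[0,0]}'
```

```text
t: 6.92
tcp_pos: [0.4401, -0.0805, 0.2581]
tool_rot: [-0.222, 0.975, -0.001, 0.001]
force: [-5.6, 0.6, 32.0]
finger_gap: 0.347
gripper_force: 30.9
t: 7.18
tcp_pos: [0.4399, -0.0804, 0.2557]
tool_rot: [-0.222, 0.975, -0.001, 0.001]
force: [-7.2, 0.7, 39.7]
finger_gap: 0.347
gripper_force: 31.1
```

```bash
python3 -m jog '{"linear":[[0,0,4],[0,0,2],[0,0,0]],"turn":[0,0,0]}'
python3 -m jog '{"linear":[[0,0,0],[0,0,0],[0,0,0],[0,0,0],[0,0,0],[0,0,0],[0,0,0],[0,0,0]],"turn":[0,0,0,0,0,0,0,0]}' 1
python3 - <<'E'
from h import *
a=save("wrist","w4"); b=save("scene","s4")
c=get_calibration("wrist");np.save("w4cal.npy",c,allow_pickle=True)
E
```

```text
t: 7.55
tcp_pos: [0.4402, -0.0803, 0.2572]
tool_rot: [-0.222, 0.975, 0.0, -0.0]
force: [0.2, 0.2, -6.3]
finger_gap: 0.351
gripper_force: 25.3
t: 8.55
tcp_pos: [0.4402, -0.0803, 0.2577]
tool_rot: [-0.222, 0.975, -0.0, 0.0]
force: [0.3, 0.6, 0.0]
finger_gap: 1.005
gripper_force: 0.0
```

View pics/w4.png

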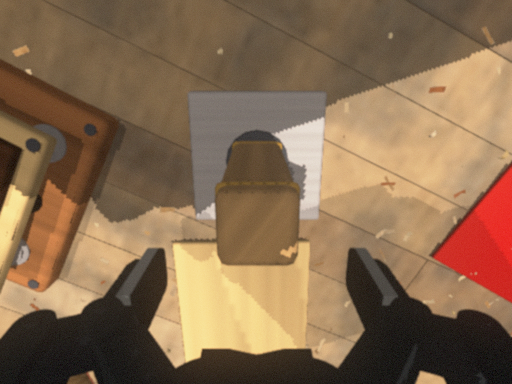

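```bash
python3 - <<'E'
from h import *
c=np.load("w4cal.npy",allow_pickle=True).item()
A=np.array([ray("",p,.128,c) for p in [(218,187),(298,187),(297,264),(217,264)]]); print(A.round(4).tolist(),A.mean(0))
B=np.array([ray("",p,.018,c) for p in [(190,93),(326,93),(319,218),(196,218)]]); print(B.round(4).tolist(),B.mean(0))
for P in(A,B):
  d=P[0]+P[3]-P[1]-P[2]; print(np.degrees(np.arctan2(d[1],d[0])))
  print(np.linalg.norm(P[0]-P[1]),np.linalg.norm(P[1]-P[2]))
print(sense()["tcp_pos"])
E
```

```text
[[0.4021, -0.1126, 0.128], [0.3907, -0.0886, 0.128], [0.4167, -0.0752, 0.128], [0.4291, -0.1013, 0.128]] [ 0.40964615 -0.09441491  0.128     ]
[[0.3905, -0.1507, 0.018], [0.3531, -0.0725, 0.018], [0.4309, -0.0341, 0.018], [0.4694, -0.1145, 0.018]] [ 0.41095882 -0.09294454  0.018     ]
-64.45802281750726
0.026527787932366202 0.029281862845340942
-64.4413942923697
0.08672928729187827 0.08678844724690125
[ 0.4401551  -0.08036113  0.25771456]
```

```bash
python3 -m jog '{"linear":[[-10,-5,0],[-10,-5,0],[-10,-4,0],[0,0,-6],[0,0,-6],[0,0,0]],"turn":[0,0,0,0,0,0]}'
python3 -m jog '{"linear":[[0,0,0],[0,0,0],[0,0,0],[0,0,0],[0,0,0],[0,0,0]],"turn":[0,0,0,0,0,0]}' 0 90
python3 -m jog '{"linear":[[0,0,10],[0,0,20],[0,0,25],[0,0,25],[0,0,20],[0,0,0]],"turn":[0,0,0,0,0,0]}'
python3 - <<'E'
from h import *
f=lambda p:(205+(p[0]+.5)/5.7-.5,160+(p[1]+.5)/5.7-.5)
P=np.array([ray("top",f(p),.024)[:2] for p in[(505,168),(750,180),(742,425),(493,405)]]);print(P.mean(0))
Q=np.array([ray("top",f(p),.056)[:2] for p in[(537,184),(740,198),(728,395),(527,378)]]);print(Q.mean(0))
P=Q;print(np.degrees(np.arctan2(*(P[0]+P[1]-P[2]-P[3])[::-1])))
E
```

```text
t: 9.4
tcp_pos: [0.4103, -0.0943, 0.2451]
tool_rot: [-0.222, 0.975, 0.0, -0.0]
force: [0.5, -0.4, 0.5]
finger_gap: 0.998
gripper_force: 0.0
t: 10.15
tcp_pos: [0.4103, -0.0944, 0.246]
tool_rot: [-0.222, 0.975, -0.0, 0.0]
force: [0.4, 0.4, 5.4]
finger_gap: 0.343
gripper_force: 84.1
t: 10.9
tcp_pos: [0.41, -0.0942, 0.3465]
tool_rot: [-0.222, 0.975, -0.001, 0.001]
force: [-0.1, -0.1, -6.8]
finger_gap: 0.338
gripper_force: 84.8
[ 0.50081445 -0.26812402]
[ 0.50100521 -0.26954965]
-3.3320086040727874
```

```bash
python3 -m jog '{"linear":[[6,-13,0],[12,-23,0],[14,-27,0],[14,-28,0],[14,-27,0],[12,-24,0],[10,-20,0],[8,-13,0],[0,0,-10],[0,0,-10],[0,0,0],[0,0,0]],"turn":[-0.6,-0.6,-0.8,-0.8,-0.8,-0.8,-0.8,-0.6,0,0,0,0]}'
python3 - <<'E'
from h import *
a=save("wrist","w5"); b=save("scene","s5")[90:250,150:310]
cv2.imwrite("pics/c5.png",np.hstack([a[:, :],cv2.resize(b,(288,384))]) if 0 else np.hstack([cv2.resize(a,(440,330)),cv2.resize(b,(330,330),interpolation=cv2.INTER_CUBIC)]))
for t in (0,10,20): pass
s=sense();T=np.array(s["tcp_pos"]);y=np.radians(-3.1);u=np.array([np.cos(y),np.sin(y),0]);v=np.array([-u[1],u[0],0])
O=T-[0,0,.246]
print(T,[np.round(np.array(proj("wrist",O+[0,0,.018]+.045*(i*u+j*v)))*440/512) for i,j in((-1,-1),(-1,1),(1,1),(1,-1))])
E
```

```text
t: 12.4
tcp_pos: [0.5, -0.2689, 0.3254]
tool_rot: [0.029, 1.0, 0.0, -0.0]
force: [0.4, 0.1, -6.5]
finger_gap: 0.335
gripper_force: 84.6
[ 0.50025536 -0.26914453  0.32607712] [array([158., 123.]), array([281., 123.]), array([274., 229.]), array([167., 230.])]
```

View pics/c5.png

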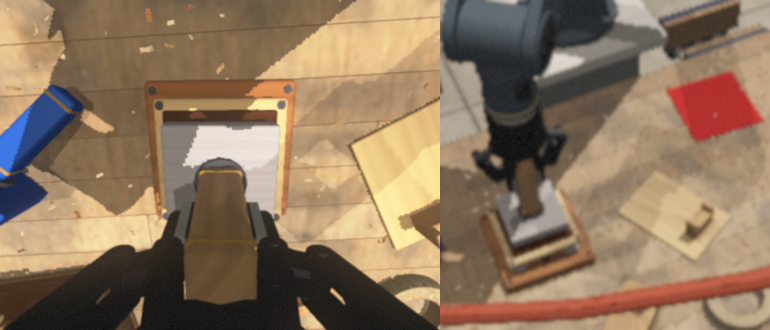

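```bash
python3 -m jog '{"linear":[[0,0,-8],[0,0,-5],[0,0,-5],[0,0,-4],[0,0,-3],[0,0,0],[0,0,0]],"turn":[0,0,0,0,0,0,0]}'
python3 -m jog '{"linear":[[0,0,-3],[0,0,-2],[0,0,0],[0,0,0]],"turn":[0,0,0,0]}'
```

```text
t: 13.38
tcp_pos: [0.5003, -0.2692, 0.3011]
tool_rot: [0.03, 1.0, 0.0, 0.0]
force: [0.7, 3.0, 2.4]
finger_gap: 0.341
gripper_force: 85.9
t: 13.88
tcp_pos: [0.5003, -0.2693, 0.2959]
tool_rot: [0.03, 1.0, 0.0, 0.0]
force: [1.3, 4.9, 4.4]
finger_gap: 0.337
gripper_force: 86.2
```

```bash
python3 -m jog '{"linear":[[0,0,-2],[0,0,-2],[0,0,0],[0,0,0]],"turn":[0,0,0,0]}'

```

```text
t: 14.38
tcp_pos: [0.5004, -0.2692, 0.2946]
tool_rot: [0.029, 1.0, -0.0, 0.001]
force: [-1.7, 6.6, 21.2]
finger_gap: 0.34
gripper_force: 88.6
```

```bash
python3 -m jog '{"linear":[[0,0,-1],[0,0,0],[0,0,0],[0,0,0],[0,0,0],[0,0,0],[0,0,0],[0,0,0],[0,0,0],[0,0,0],[0,0,0],[0,0,0]],"turn":[0,0,0,0,0,0,0,0,0,0,0,0]}'
python3 - <<'E'
from h import *
a=save("wrist","w6"); b=save("scene","s6")[150:250,160:240]
cv2.imwrite("pics/c6.png",np.hstack([cv2.resize(a,(440,330)),cv2.resize(b,(264,330),interpolation=cv2.INTER_CUBIC)]))
s=sense();T=np.array(s["tcp_pos"]);y=np.radians(-3.1);u=np.array([np.cos(y),np.sin(y),0]);v=np.array([-u[1],u[0],0])
O=T-[0,0,.246]
print(s["force"],s["ft_torque"],O,[np.round(np.array(proj("wrist",O+[0,0,.018]+.045*(i*u+j*v)))*440/512) for i,j in((-1,-1),(-1,1),(1,1),(1,-1))])
E
```

```text
t: 15.88
tcp_pos: [0.5004, -0.2692, 0.2946]
tool_rot: [0.029, 1.0, -0.0, 0.001]
force: [-2.6, 8.1, 27.3]
finger_gap: 0.339
gripper_force: 89.1
[-2.6592903   7.5761712  27.54601737] [ 2.12617764  0.51685313 -0.00885794] [ 0.50036182 -0.269155    0.04856098] [array([158., 123.]), array([281., 122.]), array([274., 229.]), array([167., 229.])]
```

View pics/c6.png

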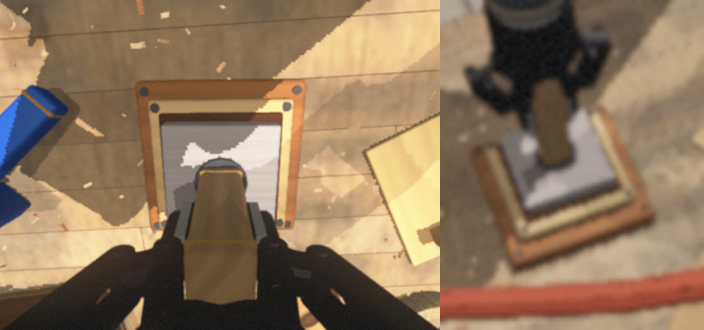

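```bash
python3 -m jog '{"linear":[[0,0,-1],[0,0,0],[0,0,0],[0,0,0],[0,0,0],[0,0,0],[0,0,0],[0,0,0],[0,0,0],[0,0,0],[0,0,0],[0,0,0]],"turn":[0,0,0,0,0,0,0,0,0,0,0,0]}'
python3 -m jog '{"linear":[[0,0,0],[0,0,0],[0,0,0],[0,0,0],[0,0,0],[0,0,0],[0,0,0],[0,0,0]],"turn":[0,0,0,0,0,0,0,0]}'
python3 -m jog '{"linear":[[0,0,3],[0,0,5],[0,0,10],[0,0,20],[0,0,25],[0,0,25],[0,0,20],[0,0,0]],"turn":[0,0,0,0,0,0,0,0]}'
```

```text
t: 17.48
tcp_pos: [0.5004, -0.2691, 0.2945]
tool_rot: [0.029, 1.0, -0.001, 0.001]
force: [-2.5, 8.8, 33.9]
finger_gap: 0.342
gripper_force: 89.7
t: 18.48
tcp_pos: [0.5004, -0.2691, 0.2945]
tool_rot: [0.029, 1.0, -0.001, 0.001]
force: [-2.8, 8.6, 32.0]
finger_gap: 0.347
gripper_force: 89.7
t: 19.48
tcp_pos: [0.5, -0.2704, 0.3979]
tool_rot: [0.029, 1.0, -0.002, 0.0]
force: [0.6, -0.4, -6.3]
finger_gap: 0.342
gripper_force: 85.0
```

```bash
python3 -m jog '{"linear":[[2,20,0],[2,40,0],[2,55,0],[2,60,0],[2,60,0],[2,60,0],[2,60,0],[2,60,0],[1,60,0],[0,55,0],[0,45,0],[0,31,0]],"turn":[0,0,0.3,0.3,0.3,0.3,0.3,0.3,0.3,0.3,0,0]}'
python3 -m jog '{"linear":[[0,0,0],[0,0,-20],[0,0,-20],[0,0,-20],[0,0,-20],[0,0,0],[0,0,0]],"turn":[0,0,0,0,0,0,0]}'
python3 - <<'E'
from h import *
P=np.array([ray("top",p,.004)[:2] for p in[(123,186.5),(160,182.5),(164,221),(125,224.5)]]);print(P.mean(0),P.round(3).tolist())
a=save("wrist","w7"); np.save("w7cal.npy",get_calibration("wrist"),allow_pickle=True); print(sense()["tcp_pos"])
b=save("top","t7")[150:250,80:220]
cv2.imwrite("pics/c7.png",np.hstack([cv2.resize(a,(440,330)),cv2.resize(b,(350,330),interpolation=cv2.INTER_CUBIC)]))
E
```

```text
t: 20.98
tcp_pos: [0.5153, 0.3393, 0.3953]
tool_rot: [-0.077, 0.997, -0.001, -0.002]
force: [0.5, 0.4, -5.6]
finger_gap: 0.341
gripper_force: 85.2
t: 21.85
tcp_pos: [0.5171, 0.3364, 0.3177]
tool_rot: [-0.075, 0.997, -0.0, -0.0]
force: [-0.1, -0.3, -5.9]
finger_gap: 0.34
gripper_force: 85.4
[0.51609679 0.33168023] [[0.575, 0.408], [0.593, 0.276], [0.456, 0.253], [0.441, 0.389]]
[0.51737971 0.33655259 0.31825353]
```

View pics/c7.png

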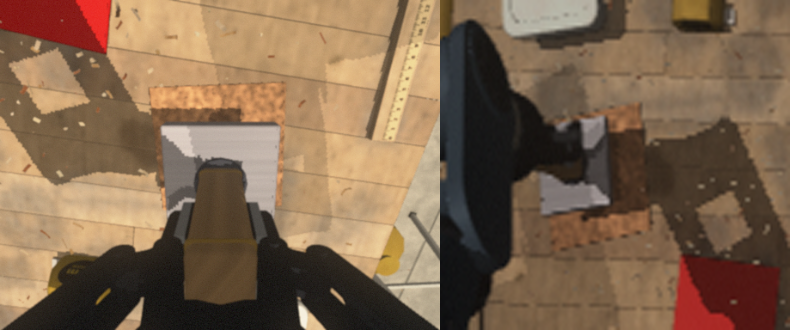

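```bash
python3 - <<'E'
from h import *
c=np.load("w7cal.npy",allow_pickle=True).item()
A,B=[ray("",np.array(p)*512/440,.004,c)[:2] for p in[(149.5,88),(285.5,83)]]
d=(B-A)/np.linalg.norm(B-A); n=np.array([d[1],-d[0]]); n*=np.sign(n[0])
print(A,B,np.linalg.norm(A-B),(A+B)/2+.07*n)
E
```

```text
[0.4636373 0.2562188] [0.43828966 0.39176492] 0.13789581123596398 [0.51977071 0.33685908]
```

```bash
python3 -m jog '{"linear":[[0,0,-15],[0,0,-20],[0,0,-15],[0,0,-8],[0,0,-4],[0,0,0],[0,0,0]],"turn":[0,0,0,0,0,0,0]}'
python3 -m jog '{"linear":[[0,0,-2],[0,0,-2],[0,0,-2],[0,0,0],[0,0,0]],"turn":[0,0,0,0,0]}'
```

```text
t: 22.82
tcp_pos: [0.5175, 0.3368, 0.2563]
tool_rot: [-0.075, 0.997, 0.0, 0.001]
force: [-1.3, 0.2, -5.5]
finger_gap: 0.34
gripper_force: 85.7
t: 23.45
tcp_pos: [0.5171, 0.3366, 0.2501]
tool_rot: [-0.075, 0.997, 0.0, 0.0]
force: [-1.4, 0.1, -1.7]
finger_gap: 0.339
gripper_force: 86.2
```

Just touching the mat; release and withdraw straight up.

```bash
python3 -m jog '{"linear":[[0,0,0],[0,0,0],[0,0,0],[0,0,0],[0,0,0],[0,0,0],[0,0,0],[0,0,0]],"turn":[0,0,0,0,0,0,0,0]}' 1 20
python3 -m jog '{"linear":[[0,0,10],[0,0,20],[0,0,30],[0,0,40],[0,0,30],[0,0,10],[0,0,0],[0,0,0]],"turn":[0,0,0,0,0,0,0,0]}'
python3 - <<'E'
from h import *
a=save("wrist","w8"); b=save("scene","s8")[90:250,160:400]
cv2.imwrite("pics/c8.png",np.hstack([cv2.resize(a,(320,240)),cv2.resize(b,(360,240),interpolation=cv2.INTER_CUBIC)]))
E
```

```text
t: 24.45
tcp_pos: [0.5172, 0.3366, 0.2497]
tool_rot: [-0.075, 0.997, 0.0, 0.0]
force: [-0.4, -0.1, 0.3]
finger_gap: 1.001
gripper_force: 0.0
t: 25.45
tcp_pos: [0.5167, 0.3364, 0.3882]
tool_rot: [-0.075, 0.997, -0.0, -0.001]
force: [0.3, -0.1, -0.3]
finger_gap: 1.0
gripper_force: 0.0
```

View pics/c8.png

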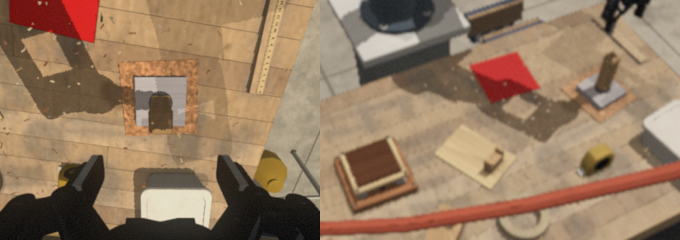

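The tamper stands upright in the middle of the cork mat (wrist view, about (160,98)). The press plate is back up and the bystanders are where they were.

```bash
python3 -c "
from station import *
print(sign_off())"
```

```text
the job is handed in; nothing more can be done
None
```

I pressed the plate down with the tamper to its stops and held it there for over 2 s, then stood the tamper upright near the centre of the cork mat and let go; the job was handed in at about 25.5 s, but the hand-in gave no verdict.

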